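Cap the dust-extraction port

TASK

Close the open dust-extraction port with the orange dust cap: pinch its two black spring tabs together, lower the cap into the port and press it gently home against the rubber gasket, then let the tabs spring out under the rim so that it stays latched. Do not force it (no more than 30 N on the port), and leave the other things on the bench where they are.

Things in the scene. Friction and masses are not known exactly. Their poses are not given: they have to be found in the camera images.
- cap_centre (a point): centre of the orange dust cap, half-way up it (52 mm tall). z: its axis, up; y: line of its two tabs. Flange 80 mm across, 4 mm thick, top face 4 mm below this point; a 4.5 mm high bar across it. Two black ears stand on it, 24 mm wide (along x), 6 mm thick, top 26 mm above this point, 48 mm over their outer faces (35 mm pinched in). Mass 0.13 kg; can be carried and pressed down by the pinched ears.
- cap: the same cap; origin at the centre of its underside, 26 mm below its centre. Below the flange (underside at z = 18 mm) is a plug 55 mm in diameter, tapered to 43 mm over its lowest 6 mm. Each tab is an ear above and a square tooth below the flange (tooth z = 3 to 9 mm). Tabs out: the teeth stick out of the plug, 65 mm over both; pinched fully: they lie inside its outline.
- port: grey dust-extraction port bolted to the bench: foot 110 mm across, pipe, and on it a collar 80 mm across with a bright metal rim. Origin on the bench, on the upright axis. The collar is clamped at a height this pose does not tell: its metal rim lies 80 to 120 mm above the bench and must be felt or seen. Mouth 58 mm in diameter; metal lip 6 mm deep, below it the bore widens to 74 mm all round.
- gasket (a joint): how far the black rubber ring (75 mm across) on the port's rim is pressed down, m. 0: free, its top 6 mm above the metal; 0.006: the cap's flange meets the metal. Sprung, 2.2 N per mm (13 N at the metal stop), so press with about 10 N. The teeth clear the lip underside beyond 3 mm (6.6 N); a latched cap keeps it pressed about 3 mm; an unlatched cap is pushed up.
- tab_a (a joint): tab on the cap's +y side: 0 fully out, 0.0065 m fully pinched in. A spring pushes it out: 6 N to start, 12 N fully in (grip with 20 to 30 N). With the tabs out the cap cannot go in: the teeth are square and do not snap past the lip.
- tab_b (a joint): tab on the cap's -y side, the same. When the ears are let go quickly the gasket can throw the cap up before the teeth are under the lip: open slowly while holding the cap down; the ears follow the fingers.
- paint_pot: bystander: small paint tin, blue label, 74 mm across, 80 mm tall; origin under its middle
- screw_jar: bystander: glass jar of screws, 70 mm across, 101 mm tall; origin under its middle
- mug: bystander: white mug, 83x110 mm, 86 mm tall; origin under its middle
- spray_can: bystander: green aerosol can with a black cap, 67 mm across, 206 mm tall; origin under its middle
- sanding_block: bystander: cork sanding block, 65x112x30 mm; origin under its middle
Not all that is in view belongs to the job. Leave any green look-alike of the port alone.

How it is judged:
On the way, in this order (a step that is already met when the one before it is completed fails the run):
1. the cap is lifted clear of the bench by its pinched tabs (value of joint each of tab_a, tab_b above 0.004 m and height (world z) of cap_centre above 0.07 m), for 0.1 s.
2. the cap is in the port and pressed against the gasket with its tabs pinched (value of joint each of tab_a, tab_b above 0.004 m and horizontal distance between cap_centre and port below 0.004 m and value of joint gasket above 0.002 m), for 0.05 s.
At the end, for the whole second after the job is handed in: The cap sits upright (within 0.08 rad) in the port, its axis within 4 mm of the port's, both tabs sprung out to within 2 mm of fully out, latched so that it keeps the gasket pressed by 2 to 5 mm; it is at rest and released (horizontal distance between cap_centre and port below 0.004 m and angle between cap_centre's own z axis and vertical below 0.08 rad and value of joint gasket between 0.002 and 0.005 m and value of joint each of tab_a, tab_b below 0.002 m and linear speed of cap below 0.02 m/s and contact force between cap and the fingers below 0.5 N); the robot touches nothing.
It fails at once if the cap presses on the port with more than 30 N (contact force between cap and port above 30 N).
It fails at once if the robot's fingers push on the port with more than 30 N (contact force between the fingers and port above 30 N).
It fails at once if a bystander is moved by more than 20 mm (distance of any of paint_pot, screw_jar, mug, spray_can, sanding_block from where it was at the start of the episode above 0.02 m).
It fails at once if a bystander is tipped over (angle between any of paint_pot, screw_jar, mug, spray_can, sanding_block's own z axis and vertical above 0.4 rad).
It also fails if it takes over 51 s, if anything falls off the work surface, if the arm or the gripper's body presses on something with over 40 N, if the wrist force passes 120 N, or if a joint passes its speed limit or range.

ROBOT

A 6-joint arm with a two-finger parallel gripper is mounted at the origin on the work surface; the furniture and walls round the work are solid. World frame = base frame: x ahead of the robot, y to its left, z up, the work surface at z = 0. Lengths are in m, angles in rad, forces in N, time in s.
With the tool pointing down it reaches from about 0.225 to 0.875 m from the base axis. Payload 3.4 kg.
Tool frame: the origin (TCP) lies between the finger pads; the fingertips stand 25 mm ahead of it and the grasp point (between the pads) lies 6 mm ahead of it; z points along the fingers, y is the line along which they close (so a half turn about z gives the same grasp; the last joint's range is limited). The gripper opens to 85 mm and grips with 20 to 120 N. Pads are 22 mm wide; open, the fingers measure 114 mm over their backs; the gripper's body (76 mm by 85 mm) begins 54 mm behind the grasp point. The pads swing forward as they close: fully open they stand 13 mm farther back than shut.
Start: joints at [-1.354, 0.276, 1.505, -0, 1.361, -0.121], TCP at [0.191, -0.543, 0.256] pointing down, gripper open.
Joint ranges: [-2.89, 2.89], [-0.75, 2.08], [0.22, 2.7], [-1.18, 4.32], [0.11, 2.71], [-2.7, 2.7]. Speed limits (rad/s): [2.57, 2.57, 3.14, 3.14, 3.14, 3.14].

INTERFACE

Orientations are given as a unit quaternion [w, x, y, z].
In Python, from rig import manip, cams, ticket gives the robot as it stands.
- The arm moves only by the tool step_arm, never from a script. Its argument "increments" is a list of rows, each an object with "dp": the shift along the world's x, y, z each as a share of 0.2 m, from -1 to 1, a list of three; "yaw": the turn about the world's z as a share of 0.15 rad, from -1 to 1; "grip": the opening, from 0 (shut) to 1 (fully open). In form: [{"dp": [tx, ty, tz], "yaw": yaw, "grip": grip}, ...]. A call has 1 to 5 rows; each row shifts and turns the commanded pose from where the row before left it; what a row does not reach is not made up. A row lasts 1/8 s, in which the tool goes at most 62.5 mm and 10.7 degrees, less where a joint would pass 70% of its speed; a pose out of reach is approached as far as the arm can. A call with a number of a shift or a turn outside -1 to 1 is refused whole. A call with a gripper value outside its range is refused whole. The fingers move at their own pace and stop on an object; "squeeze" is the grip in N (left out, the last holds). Time passes only in rows, so rows that do not move let the fingers close. It gives the time, the measured TCP pose, the force, the opening and the grip force at its end, in the units of the state.
- manip.get_state(): the state, without advancing time (a new reading comes with each control period).
- cams.get_image(name): name is "side" or "top" or "wrist"; returns the picture (384x512x3 uint8, blue, green, red); there is no depth.
- cams.get_calibration(name): a dict with "fx", "fy", "cx", "cy" (pixels), "extrinsics" (4x4, takes a point from camera to world coordinates). Camera axes: x right, y up, looking along -z (the intrinsics and any distortion apply to the point x, -y, -z); pixel columns grow to the right and rows downward; lengths in m; the calibration is good to about 2 mm. A picture is of the moment at which its call begins: read the wrist's pose just before it. get_calibration takes no time and is no camera call; for the wrist camera it gives the pose at the moment of the call.
- ticket.sign_off(): hands the job in; it is judged then, once.
The state is a dict: "clock": time; "qpos": joint angles; "qd": joint speeds; "effort": joint torques, N m; "position": TCP position; "ee_rot": TCP orientation; "contact_force": force on the tool from outside, world axes, zero at the start; "moment": the same for the moment, N m; "width": finger opening in m; "gripper_force": force on a finger pad.
Only numpy, scipy, OpenCV 4.12 (cv2) and the standard library are available. Lean on these libraries where they do the work, as an engineer would, in place of code of your own. Each camera call takes 0.05 s, during which the arm holds its last target. There are 200 camera calls.

## Working session

There is one attempt and no reset: what is moved stays moved. The work goes in short steps, Python scripts to look and compute and a tool call to move; the robot and the scene stay as the last step left them, time stands still between calls to the robot, and variables do not carry over. Pictures are saved under pics/ and viewed, at most 10 in all, crops included, and the job is handed in when it is done.

Besides the shell and the picture viewer there is one more tool, called after "Request:" as a command line: name --argument value ..., lists and objects as JSON in quotes. step_arm: Moves the arm, as the interface text tells. Shift numbers are shares of 0.2 m and turn numbers shares of 0.15 rad, none past 1 either way. Its arguments: {"type":"object","properties":{"increments":{"type":"array"},"squeeze":{"type":"number"}},"required":["increments"]}

```bash
mkdir -p pics
python3 - <<'E'
from rig import manip, cams
import cv2, numpy as np
s=manip.get_state(); print({k:np.round(v,3).tolist() for k,v in s.items()})
for n in("top","side"):
    cv2.imwrite(f"pics/{n}0.png",cams.get_image(n)); c=cams.get_calibration(n); print(n,{k:np.round(v,3).tolist() for k,v in c.items()})
a=[cv2.imread(f"pics/{n}0.png") for n in("top","side")]
E
```

```text
{'clock': 0.0, 'qpos': [-1.354, 0.277, 1.506, 0.0, 1.361, -0.121], 'qd': [0.001, -0.001, -0.001, -0.0, 0.0, 0.0], 'effort': [-0.001, -41.678, -24.581, -0.0, 0.011, 0.0], 'position': [0.19, -0.542, 0.255], 'ee_rot': [-0.001, 0.986, 0.168, -0.0], 'contact_force': [0.104, 0.4, -0.25], 'moment': [0.01, 0.041, -0.015], 'gripper_force': 0.0, 'width': 0.085}
top {'fx': 376.06, 'fy': 376.06, 'cx': 261.467, 'cy': 189.921, 'extrinsics': [[0.012, 0.995, -0.097, 0.416], [-1.0, 0.01, -0.02, 0.063], [-0.019, 0.097, 0.995, 1.083], [0.0, 0.0, 0.0, 1.0]]}
side {'fx': 386.889, 'fy': 386.889, 'cx': 256.487, 'cy': 187.043, 'extrinsics': [[-0.887, -0.319, 0.333, 0.833], [0.461, -0.612, 0.642, 0.679], [-0.001, 0.723, 0.69, 0.738], [0.0, 0.0, 0.0, 1.0]]}
```

View pics/top0.png

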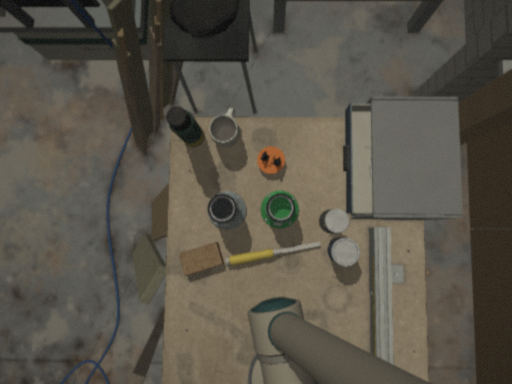

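View pics/side0.png

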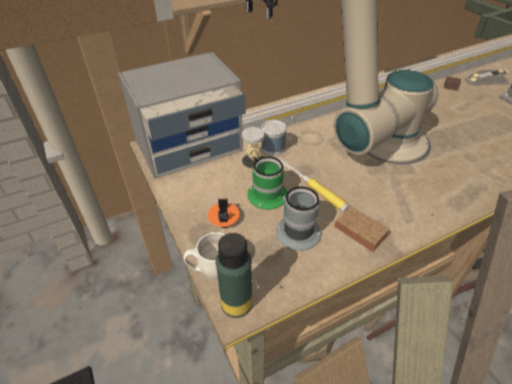

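```bash
cat > h.py <<'E'
import numpy as np, cv2
def ray(c,px):
    E=np.array(c["extrinsics"]); d=E[:3,:3]@np.array([(px[0]-c["cx"])/c["fx"],-(px[1]-c["cy"])/c["fy"],-1]); return E[:3,3],d
def plane(c,px,z):
    o,d=ray(c,px); return o+d*(z-o[2])/d[2]
def cross(r1,r2):
    A=np.stack([r1[1],-r2[1]],1); t=np.linalg.lstsq(A,r2[0]-r1[0],rcond=None)[0]
    p,q=r1[0]+t[0]*r1[1],r2[0]+t[1]*r2[1]; return (p+q)/2,np.linalg.norm(p-q)
def proj(c,P):
    E=np.array(c["extrinsics"]); p=E[:3,:3].T@(np.array(P)-E[:3,3]); return c["cx"]+c["fx"]*p[0]/-p[2], c["cy"]-c["fy"]*p[1]/-p[2]
def orange(im):
    h=cv2.cvtColor(im,cv2.COLOR_BGR2HSV); return cv2.inRange(h,(5,170,120),(16,255,255))
E
python3 - <<'E'
from h import *
from rig import cams
t=cv2.imread("pics/top0.png"); s=cv2.imread("pics/side0.png"); ct=cams.get_calibration("top"); cs=cams.get_calibration("side")
m=orange(t); m[:,:250]=0; m[:,300:]=0; m[200:]=0; ys,xs=np.nonzero(m)
e=cv2.minEnclosingCircle(np.stack([xs,ys],1).astype(np.float32)); print(e, plane(ct,e[0],.02))
print("port",plane(ct,(226,208),.1), "wristcal",np.round(cams.get_calibration("wrist")["extrinsics"],3).tolist(),cams.get_calibration("wrist")["fx"])
a=cv2.resize(t[110:240,160:310],None,fx=5,fy=5,interpolation=cv2.INTER_CUBIC)[:600]
cv2.imwrite("pics/topc.png",a)
cv2.imwrite("pics/sidec.png",cv2.resize(s[150:260,190:340],None,fx=5,fy=5,interpolation=cv2.INTER_CUBIC))
E
```

```text
((270.6548156738281, 159.8578643798828), 12.738871574401855) [0.60649162 0.05908429 0.02      ]
port [0.46357567 0.17504993 0.1       ] wristcal [[0.332, 0.891, 0.309, 0.27], [-0.943, 0.314, 0.107, -0.516], [-0.002, -0.327, 0.945, 0.374], [0.0, 0.0, 0.0, 1.0]] 317.8547249078985
```

View pics/topc.png

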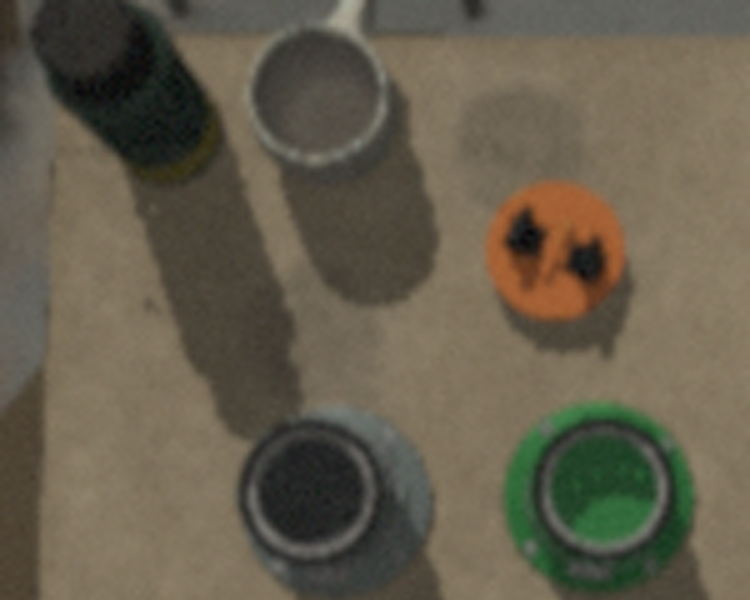

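View pics/sidec.png

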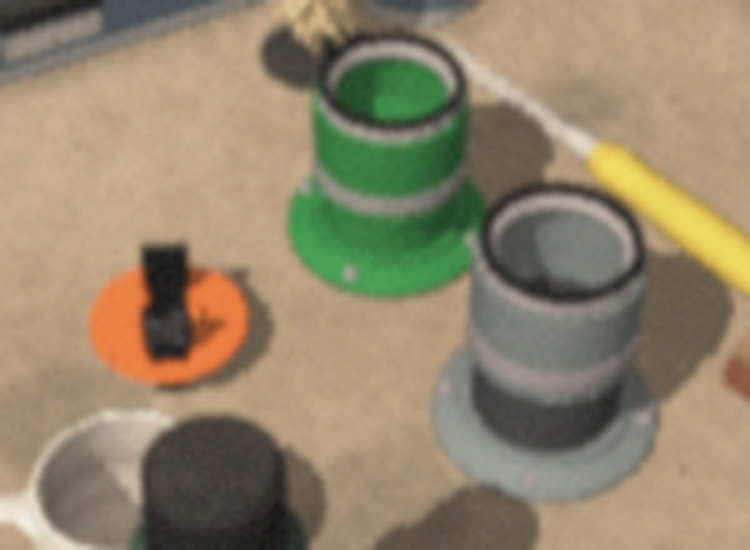

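Request:
step_arm --increments '[{"dp": [0.085, 0.24, 0.0225], "yaw": -0.47, "grip": 1}, {"dp": [0.085, 0.24, 0.0225], "yaw": -0.47, "grip": 1}, {"dp": [0.085, 0.24, 0.0225], "yaw": -0.47, "grip": 1}, {"dp": [0.085, 0.24, 0.0225], "yaw": -0.47, "grip": 1}, {"dp": [0.085, 0.24, 0.0225], "yaw": -0.47, "grip": 1}]'

```text
clock: 0.72
position: [0.2758, -0.3007, 0.2787]
ee_rot: [-0.0, 1.0, -0.009, 0.0]
contact_force: [1.1, 0.3, 0.4]
width: 0.0853
gripper_force: 0.0
```

Request:
step_arm --increments '[{"dp": [0.085, 0.24, 0.0225], "yaw": -0.47, "grip": 1}, {"dp": [0.085, 0.24, 0.0225], "yaw": -0.47, "grip": 1}, {"dp": [0.085, 0.24, 0.0225], "yaw": -0.47, "grip": 1}, {"dp": [0.085, 0.24, 0.0225], "yaw": -0.47, "grip": 1}, {"dp": [0.085, 0.24, 0.0225], "yaw": -0.47, "grip": 1}]'

```text
clock: 1.35
position: [0.3606, -0.0609, 0.3014]
ee_rot: [0.0, 0.983, -0.184, 0.0]
contact_force: [2.0, -1.1, 0.1]
width: 0.0854
gripper_force: 0.0
```

Request:
step_arm --increments '[{"dp": [0.1, 0.23, 0], "yaw": 0, "grip": 1}, {"dp": [0.1, 0.23, 0], "yaw": 0, "grip": 1}, {"dp": [0.1, 0.23, 0], "yaw": 0, "grip": 1}, {"dp": [0.1, 0.23, 0], "yaw": 0, "grip": 1}, {"dp": [0.1, 0.23, 0], "yaw": 0, "grip": 1}]'

```text
clock: 1.98
position: [0.4608, 0.1691, 0.301]
ee_rot: [0.0, 0.983, -0.182, -0.0]
contact_force: [0.7, -0.4, 0.9]
width: 0.0853
gripper_force: 0.0
```

Run:
```python
from h import *
from rig import cams,manip
s=manip.get_state(); c=cams.get_calibration("wrist"); im=cams.get_image("wrist"); cv2.imwrite("pics/w1.png",im)
import pickle; pickle.dump(c,open("w1.pkl","wb")); print(s["clock"],s["position"],s["ee_rot"],s["qpos"],s["contact_force"])
for P in([.464,.175,.1],[.606,.058,.02]): print(proj(c,P))
```

```text
1.975 [0.46076267 0.16909075 0.30098339] [ 3.20997629e-04  9.83237609e-01 -1.82328473e-01 -1.71352295e-04] [ 2.10169030e-01  1.24654244e-01  1.59241395e+00 -4.66458341e-04
  1.42508716e+00  2.14774144e+00] [ 0.71610317 -0.42942496  0.90830396]
(np.float64(249.34276042194588), np.float64(169.93034021100715))
(np.float64(303.12850348467936), np.float64(-3.530156615902513))
```

View pics/w1.png

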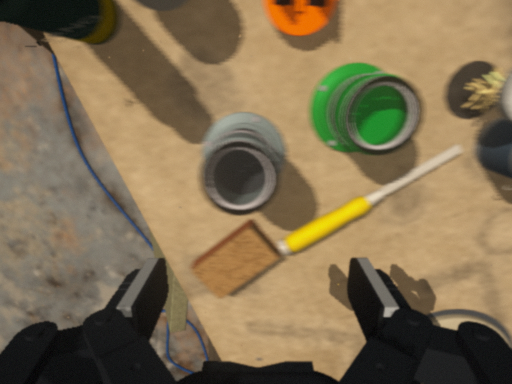

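```bash
cat >> h.py <<'E'
def port_ellipses(im,ctr,r,thr):
    x,y=map(int,ctr); x0,y0=max(x-r,0),max(y-r,0); g=cv2.cvtColor(im,cv2.COLOR_BGR2GRAY)[y0:y+r,x0:x+r]
    g=cv2.resize(g,None,fx=4,fy=4,interpolation=cv2.INTER_CUBIC); m=((g<thr)*255).astype(np.uint8)
    cs,_=cv2.findContours(m,cv2.RETR_LIST,cv2.CHAIN_APPROX_NONE); out=[]
    for c in cs:
        if len(c)>120:
            e=cv2.fitEllipse(c); out.append(((e[0][0]+.5)/4-.5+x0,(e[0][1]+.5)/4-.5+y0,e[1][0]/4,e[1][1]/4,e[2],cv2.contourArea(c)/(np.pi/4*e[1][0]*e[1][1]+1)))
    return g,m,out
E
python3 - <<'E'
from h import *
from rig import cams,manip
c=cams.get_calibration("wrist"); im=cams.get_image("wrist"); cv2.imwrite("pics/w2.png",im)
import pickle; pickle.dump(c,open("w2.pkl","wb"))
s=cv2.imread("pics/side0.png"); t=cv2.imread("pics/top0.png"); P=[]
for n,i,ctr,r in(("w",im,(240,177),45),("s",s,(302,198),25),("t",t,(222,208),25)):
    g,m,_=port_ellipses(i,ctr,r,75)
    P.append(cv2.resize(np.vstack([g,m]),(260,520)))
    for thr in(60,75,90): print(n,thr,[np.round(o,2).tolist() for o in port_ellipses(i,ctr,r,thr)[2]])
cv2.imwrite("pics/e1.png",np.hstack(P))
E
```

```text
w 60 [[247.89, 171.07, 40.69, 51.94, 64.38, 0.94], [251.01, 178.38, 69.1, 71.43, 98.29, 0.18]]
w 75 [[249.21, 174.73, 48.86, 57.47, 65.97, 0.98], [250.95, 178.42, 69.54, 71.52, 98.79, 0.22]]
w 90 [[249.21, 174.91, 50.44, 58.35, 67.44, 0.98], [250.97, 178.51, 69.91, 71.65, 104.51, 0.26], [267.85, 148.94, 18.97, 39.77, 126.44, 0.15]]
s 60 [[302.22, 197.72, 21.67, 31.99, 98.24, 0.12]]
s 75 [[302.48, 197.32, 19.2, 30.24, 100.3, 0.99], [299.6, 197.43, 22.26, 40.97, 103.07, 0.93]]
s 90 [[303.6, 197.22, 17.9, 28.35, 101.84, 0.89], [296.95, 194.2, 26.25, 47.66, 124.43, 0.81]]
t 60 [[221.78, 208.24, 24.15, 24.99, 45.12, 0.41], [223.17, 209.25, 27.99, 33.3, 129.98, 0.98]]
t 75 [[221.83, 208.3, 23.48, 24.5, 50.53, 0.25], [224.02, 210.64, 28.42, 62.18, 144.85, 0.92]]
t 90 [[221.71, 208.86, 22.05, 23.62, 80.25, 0.13], [224.27, 209.76, 31.95, 62.24, 142.45, 0.9]]
```

View pics/e1.png

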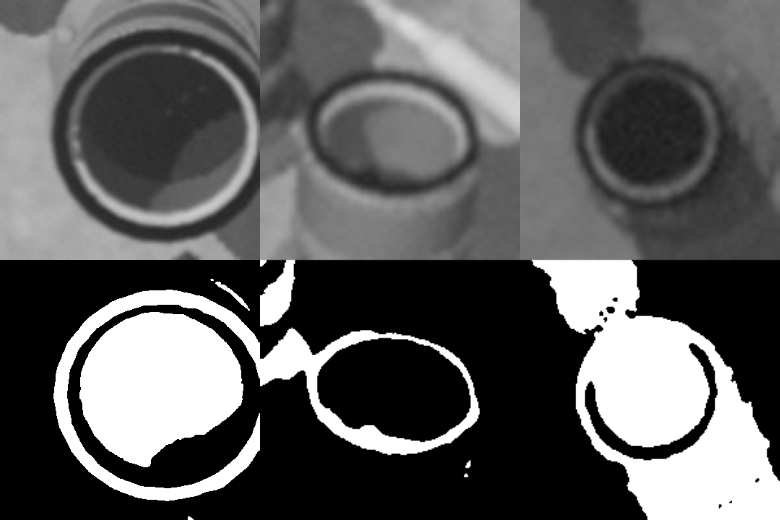

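Run:
```python
from h import *
from rig import cams
import pickle
ct=cams.get_calibration("top"); cs=cams.get_calibration("side"); cw=pickle.load(open("w2.pkl","rb")); im=cv2.imread("pics/w2.png")
for thr in(55,60,70): print([np.round(o,2).tolist() for o in port_ellipses(im,(251,178),60,thr)[2] if o[2]>40])
w=(251.0,178.4)
print(cross(ray(cw,w),ray(cs,(302.3,197.6))),cross(ray(cw,w),ray(ct,(221.8,208.3))),cross(ray(cs,(302.3,197.6)),ray(ct,(221.8,208.3))))
# size-based: project a 75mm circle at heights, report size
for z in(.09,.1,.11,.12,.13):
    p=plane(cw,w,z); a=np.linspace(0,2*np.pi,60); q=np.array([proj(cw,p+.0375*np.array([np.cos(u),np.sin(u),0])) for u in a],np.float32); e=cv2.fitEllipse(q); print(z,np.round(p,4),np.round(e[0]+e[1],2))
c=cams.get_calibration("wrist")
m=orange(im); print(m[:60].sum()/255, np.array(np.nonzero(m[:60])).mean(1))
```

```text
[[251.1, 178.44, 64.99, 68.48, 92.18, 1.0], [251.43, 178.31, 71.47, 74.77, 97.23, 1.0]]
[[247.89, 171.07, 40.69, 51.94, 64.38, 0.94], [251.15, 178.48, 64.64, 68.09, 91.77, 1.0], [251.45, 178.31, 71.83, 75.27, 96.58, 1.0]]
[[248.53, 174.13, 46.47, 57.6, 59.74, 0.98], [251.23, 178.53, 64.07, 67.49, 90.83, 1.0], [251.54, 178.33, 72.37, 76.19, 95.69, 1.0]]
(array([0.46159847, 0.18173454, 0.11966329]), np.float64(0.0034679123590408835)) (array([0.46195517, 0.18298254, 0.11466266]), np.float64(0.002447853554277486)) (array([0.46136293, 0.18350938, 0.12187508]), np.float64(0.0006797306827780525))
0.09 [0.4555 0.1849 0.09  ] [251.02 177.2   67.05  69.76]
0.1 [0.4581 0.1837 0.1   ] [251.02 177.12  69.16  71.95]
0.11 [0.4608 0.1824 0.11  ] [251.02 177.03  71.41  74.28]
0.12 [0.4634 0.1811 0.12  ] [251.02 176.94  73.8   76.77]
0.13 [0.466  0.1798 0.13  ] [251.02 176.84  76.37  79.44]
1792.0 [ 16.64397321 310.58091518]
```

Request:
step_arm --increments '[{"dp": [0.178, -0.139, -0.125], "yaw": 0, "grip": 1}, {"dp": [0.178, -0.139, -0.125], "yaw": 0, "grip": 0.8}, {"dp": [0.178, -0.139, -0.125], "yaw": 0, "grip": 0.8}, {"dp": [0.178, -0.139, -0.125], "yaw": 0, "grip": 0.8}, {"dp": [0, 0, 0], "yaw": 0, "grip": 0.8}]'

```text
clock: 2.7
position: [0.6032, 0.0533, 0.1981]
ee_rot: [0.001, 0.983, -0.184, -0.002]
contact_force: [-0.5, 0.5, 0.4]
width: 0.0682
gripper_force: 0.0
```

Run:
```python
from h import *
from rig import cams,manip
ct=cams.get_calibration("top"); print("mug",plane(ct,(223,129),.086))
s=manip.get_state(); c=cams.get_calibration("wrist"); im=cams.get_image("wrist"); print(s["clock"],s["position"],s["ee_rot"],s["qpos"],s["width"])
cv2.imwrite("pics/w3.png",im)
m=orange(im); m=cv2.morphologyEx(m,cv2.MORPH_CLOSE,np.ones((5,5))); k=max(cv2.findContours(m,cv2.RETR_EXTERNAL,cv2.CHAIN_APPROX_NONE)[0],key=cv2.contourArea)
h=cv2.convexHull(k); e=cv2.fitEllipse(h); print(e,plane(c,e[0],.022))
hm=cv2.drawContours(np.zeros(im.shape[:2],np.uint8),[h],-1,255,-1)
g=cv2.cvtColor(im,cv2.COLOR_BGR2GRAY); d=((g<55)&(cv2.dilate(hm,np.ones((25,25)))>0)).astype(np.uint8)*255
n,l,st,ce=cv2.connectedComponentsWithStats(d)
for i in range(1,n):
    if st[i,4]>80: print(st[i],ce[i])
v=im.copy(); v[d>0]=(255,0,255); cv2.drawContours(v,[h],-1,(255,0,0),1); x,y=map(int,e[0])
a=np.hstack([im,v])[:, :]; Y=max(y-90,0);X=max(x-100,0)
cv2.imwrite("pics/e2.png",cv2.resize(np.hstack([im[Y:Y+180,X:X+200],v[Y:Y+180,X:X+200]]),None,fx=2,fy=2))
```

```text
mug [0.67831016 0.18928315 0.086     ]
2.7 [0.60323824 0.05325652 0.19812827] [ 0.00101125  0.98287488 -0.18425553 -0.00241834] [-2.61021068e-02  3.60262778e-01  1.52700264e+00 -1.29224366e-03
  1.25942365e+00  1.91572328e+00] 0.06819517447998182
((249.67897033691406, 173.4036102294922), (80.64262390136719, 83.26040649414062), 99.76219940185547) [0.60825158 0.05704373 0.022     ]
[220 165  22  31 445] [229.77977528 177.18651685]
[259 166  21  31 455] [269.5978022  177.84615385]
```

View pics/e2.png

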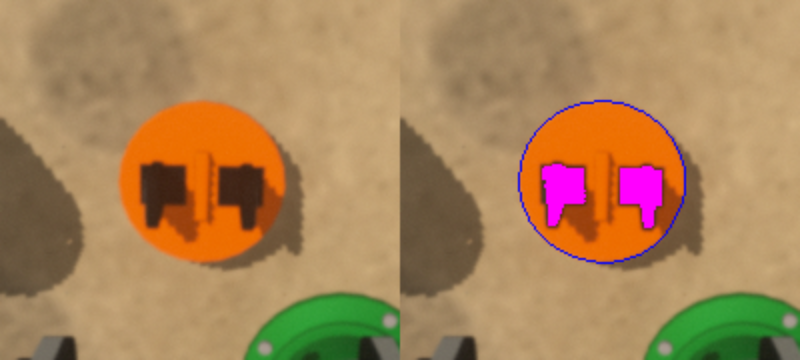

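Request:
step_arm --increments '[{"dp": [0.012, 0.009, -0.2], "yaw": 0, "grip": 0.8}, {"dp": [0.012, 0.009, -0.2], "yaw": 0, "grip": 0.8}, {"dp": [0, 0, -0.15], "yaw": 0, "grip": 0.8}, {"dp": [0, 0, -0.1], "yaw": 0, "grip": 0.8}, {"dp": [0, 0, 0], "yaw": 0, "grip": 0.8}]'

```text
clock: 3.38
position: [0.6057, 0.0605, 0.0709]
ee_rot: [0.0, 0.983, -0.182, -0.002]
contact_force: [0.1, -0.1, 0.5]
width: 0.0683
gripper_force: 0.0
```

Request:
step_arm --increments '[{"dp": [0, 0, 0], "yaw": 0, "grip": 0.8}]'

```text
clock: 3.5
position: [0.6081, 0.0602, 0.0729]
ee_rot: [-0.0, 0.983, -0.182, 0.001]
contact_force: [0.0, -0.2, 0.6]
width: 0.0682
gripper_force: 0.0
```

Request:
step_arm --increments '[{"dp": [0, 0, 0], "yaw": 0, "grip": 0.8}]'

```text
clock: 3.62
position: [0.6085, 0.06, 0.073]
ee_rot: [-0.0, 0.983, -0.182, 0.001]
contact_force: [-0.5, 0.2, -0.5]
width: 0.0685
gripper_force: 0.0
```

```bash
cat >> h.py <<'E'
def cap_fit(im,c,z):
    m=orange(im); m=cv2.morphologyEx(m,cv2.MORPH_CLOSE,np.ones((5,5))); k=max(cv2.findContours(m,cv2.RETR_EXTERNAL,cv2.CHAIN_APPROX_NONE)[0],key=cv2.contourArea)
    e=cv2.fitEllipse(cv2.convexHull(k)); return e,plane(c,e[0],z)
E
python3 - <<'E'
from h import *
from rig import cams,manip
s=manip.get_state();c=cams.get_calibration("wrist"); im=cams.get_image("wrist"); print(s["position"],cap_fit(im,c,.022))
E=np.array(c["extrinsics"])[:3]; print(np.round(E,4).tolist()); 
x=np.array([np.cos(-.363),np.sin(-.363),0]); print("tcp from cam", E[:,3]-.084*x-[0,0,.118])
cv2.imwrite("pics/w4.png",im)
E
```

```text
[0.60849785 0.06003058 0.07297552] (((260.1020812988281, 232.309326171875), (123.12996673583984, 135.23182678222656), 90.8287353515625), array([0.60984872, 0.05619798, 0.022     ]))
[[-0.3584, 0.8831, 0.3026, 0.6866], [-0.9335, -0.3387, -0.1173, 0.0283], [-0.0011, -0.3246, 0.9459, 0.1914]]
tcp from cam [0.60809464 0.05810328 0.073355  ]
```

View pics/w4.png

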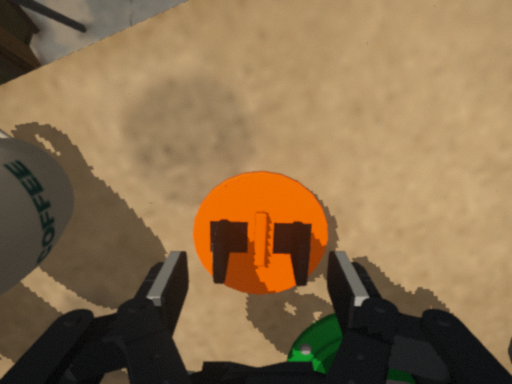

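Request:
step_arm --increments '[{"dp": [0, -0.015, -0.05], "yaw": 0, "grip": 0.8}, {"dp": [0, 0, -0.045], "yaw": 0, "grip": 0.8}, {"dp": [0, 0, 0], "yaw": 0, "grip": 0.8}, {"dp": [0, 0, 0], "yaw": 0, "grip": 0.8}]'

```text
clock: 4.18
position: [0.6078, 0.0568, 0.052]
ee_rot: [0.0, 0.983, -0.183, -0.0]
contact_force: [0.5, -0.3, -0.3]
width: 0.0686
gripper_force: 0.0
```

Request:
step_arm --increments '[{"dp": [0, 0, 0], "yaw": 0, "grip": 0.5}, {"dp": [0, 0, 0], "yaw": 0, "grip": 0.4}, {"dp": [0, 0, 0], "yaw": 0, "grip": 0.2}, {"dp": [0, 0, 0], "yaw": 0, "grip": 0.2}, {"dp": [0, 0, 0], "yaw": 0, "grip": 0.2}]' --squeeze 26

```text
clock: 4.8
position: [0.6083, 0.0569, 0.0543]
ee_rot: [-0.0, 0.983, -0.183, 0.001]
contact_force: [-2.4, 0.7, 8.0]
width: 0.0332
gripper_force: 26.1
```

Request:
step_arm --increments '[{"dp": [0, 0, 0.05], "yaw": 0, "grip": 0.2}, {"dp": [0, 0, 0.18], "yaw": 0, "grip": 0.2}, {"dp": [0, 0, 0.25], "yaw": 0, "grip": 0.2}, {"dp": [0, 0, 0.25], "yaw": 0, "grip": 0.2}, {"dp": [0, 0, 0.2], "yaw": 0, "grip": 0.2}]'

```text
clock: 5.42
position: [0.608, 0.0569, 0.2409]
ee_rot: [-0.0, 0.983, -0.183, 0.001]
contact_force: [0.2, 0.3, -1.3]
width: 0.0328
gripper_force: 27.1
```

Request:
step_arm --increments '[{"dp": [0, 0, 0], "yaw": 0, "grip": 0.2}, {"dp": [0, 0, 0], "yaw": 0, "grip": 0.2}]'

```text
clock: 5.68
position: [0.607, 0.0569, 0.2375]
ee_rot: [0.0, 0.983, -0.183, -0.001]
contact_force: [-0.8, -0.3, -1.7]
width: 0.0329
gripper_force: 27.1
```

Run:
```python
from h import *
from rig import cams,manip
s=manip.get_state();c=cams.get_calibration("wrist"); im=cams.get_image("wrist"); print(s["position"],s["ee_rot"],s["width"],s["contact_force"]); e,p=cap_fit(im,c,s["position"][2]-.032); print(e,p,p-s["position"])
for n in("side","top"): cv2.imwrite(f"pics/{n}1.png",cams.get_image(n))
cv2.imwrite("pics/w5.png",im)
```

```text
[0.60695852 0.0568744  0.23746885] [ 2.07466877e-04  9.83193003e-01 -1.82566964e-01 -8.83241671e-04] 0.03290850988674848 [-0.7737383  -0.2986549  -1.67958956]
((257.4333801269531, 247.88717651367188), (133.4188232421875, 148.52915954589844), 91.1590805053711) [0.60877351 0.05449941 0.20546885] [ 0.00181499 -0.00237499 -0.032     ]
```

View pics/w5.png

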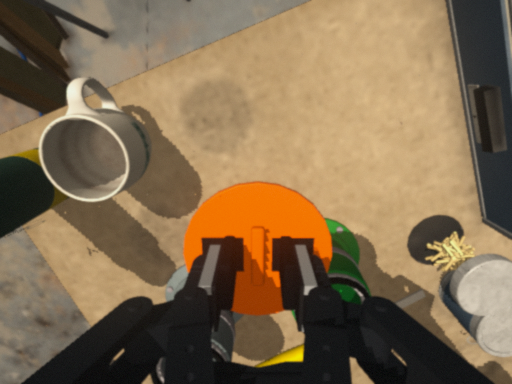

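Request:
step_arm --increments '[{"dp": [-0.1, 0.07, 0.01], "yaw": 0, "grip": 0.2}, {"dp": [-0.2, 0.14, 0.0], "yaw": 0, "grip": 0.2}, {"dp": [-0.2, 0.14, 0.0], "yaw": 0, "grip": 0.2}, {"dp": [-0.2, 0.14, 0.0], "yaw": 0, "grip": 0.2}, {"dp": [-0.2, 0.14, 0.0], "yaw": 0, "grip": 0.2}]'

```text
clock: 6.45
position: [0.4259, 0.1834, 0.2391]
ee_rot: [0.0, 0.983, -0.183, -0.001]
contact_force: [0.3, 0.5, -1.5]
width: 0.0329
gripper_force: 27.1
```

Request:
step_arm --increments '[{"dp": [-0.2, 0.14, 0.0], "yaw": 0, "grip": 0.2}, {"dp": [-0.1, 0.07, 0.0], "yaw": 0, "grip": 0.2}, {"dp": [0, 0, 0], "yaw": 0, "grip": 0.2}, {"dp": [0, 0, 0], "yaw": 0, "grip": 0.2}, {"dp": [0, 0, 0], "yaw": 0, "grip": 0.2}]'

```text
clock: 7.08
position: [0.3687, 0.2244, 0.24]
ee_rot: [0.0, 0.983, -0.183, -0.0]
contact_force: [0.9, -0.2, -1.3]
width: 0.0333
gripper_force: 27.1
```

```bash
cat >> h.py <<'E'
from scipy.optimize import least_squares
def disc(c,e,r,z0):
    "disc of radius r, horizontal: pose whose outline has ellipse centre and mean size of e"
    a=np.linspace(0,2*np.pi,72); ring=r*np.stack([np.cos(a),np.sin(a),0*a],1)
    def f(P):
        q=cv2.fitEllipse(np.array([proj(c,P+v) for v in ring],np.float32)); return [q[0][0]-e[0],q[0][1]-e[1],max(q[1])-e[2]]
    return least_squares(f,plane(c,e[:2],z0)).x
E
python3 - <<'E'
from h import *
from rig import cams,manip
s=manip.get_state();c=cams.get_calibration("wrist"); im=cams.get_image("wrist"); p0=s["position"]; print(s["clock"],p0,s["ee_rot"],s["width"],s["qpos"][5])
e,p=cap_fit(im,c,p0[2]-.032); print(e); d=disc(c,(*e[0],max(e[1])),.04,p0[2]-.032); print("cap flange",d,d-p0)
ctr=proj(c,(.462,.182,.118)); print(ctr)
for thr in(50,60,70):
  for o in port_ellipses(im,ctr,75,thr)[2]:
    if o[2]>50: print(thr,np.round(o,2), disc(c,(o[0],o[1],max(o[2:4])),.0375,.118))
cv2.imwrite("pics/w6.png",im)
E
```

```text
7.075 [0.36871391 0.22438585 0.24004153] [ 2.71785901e-04  9.83084098e-01 -1.83154530e-01 -1.56677969e-05] 0.0332972276917402 2.3248799418321466
((258.0597229003906, 239.96261596679688), (144.24276733398438, 154.7602081298828), 23.44108009338379)
cap flange [0.37331931 0.22057105 0.21107949] [ 0.0046054  -0.0038148  -0.02896205]
(np.float64(263.69163235038155), np.float64(57.49678859561283))
50 [261.33  51.78  73.97  83.85  27.73   0.97] [0.47236185 0.178844   0.02172188]
50 [263.68  54.41  95.93 104.06   4.28   1.  ] [0.4642723 0.1805224 0.0871445]
50 [263.65  53.66 107.47 114.62 176.8    1.  ] [0.46284969 0.18151569 0.11165334]
60 [261.26  51.63  75.93  87.13  30.4    0.98] [0.47032005 0.17982486 0.04276875]
60 [263.72  54.35  95.32 103.44   3.67   1.  ] [0.46447675 0.18034108 0.08500604]
60 [263.69  53.97 108.32 115.38 177.48   1.  ] [0.46250608 0.18172869 0.11365948]
70 [261.55  51.84  77.78  87.62  29.5    1.  ] [0.45965071 0.16964893 0.08059987]
70 [263.75  54.34  94.85 102.97   3.63   1.  ] [0.46452253 0.18030577 0.08420963]
70 [263.76  54.18 108.93 116.   176.78   1.  ] [0.46225558 0.18180679 0.11505925]
```

View pics/w6.png

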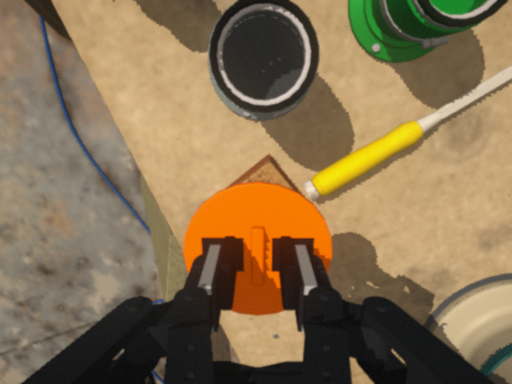

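Run:
```python
from h import *
from rig import cams,manip
s=manip.get_state();c=cams.get_calibration("wrist"); p0=s["position"]; im=cv2.imread("pics/w6.png")
h=cv2.cvtColor(im,cv2.COLOR_BGR2HSV); m=cv2.inRange(h,(5,225,150),(16,255,255)); k=max(cv2.findContours(m,cv2.RETR_EXTERNAL,cv2.CHAIN_APPROX_NONE)[0],key=cv2.contourArea)[:,0]
print(k.min(0),k.max(0))
def fit(k,z):
    q=np.array([plane(c,u,z)[:2] for u in k]); o=least_squares(lambda v:np.hypot(*(q-v[:2]).T)-v[2],[*q.mean(0),.04],loss="soft_l1",f_scale=.0005); return o.x
tx=np.array([.933,-.36]); ty=np.array([.36,.933])
for lim in(225,250):
  kk=k[(k[:,1]<lim)&((k[:,1]<228)|(k[:,0]<200)|(k[:,0]>318))]
  for z in(.2,.205,.21,.215):
    v=fit(kk,z); d=v[:2]-p0[:2]; print(lim,z,np.round(v,4),"along tx %.4f ty %.4f"%(d@tx,d@ty))
print(p0)
```

```text
[184 182] [331 313]
225 0.2 [0.3644 0.2243 0.0403] along tx -0.0039 ty -0.0015
225 0.205 [0.3671 0.2233 0.039 ] along tx -0.0011 ty -0.0015
225 0.21 [0.3697 0.2223 0.0377] along tx 0.0017 ty -0.0015
225 0.215 [0.3723 0.2213 0.0365] along tx 0.0045 ty -0.0015
250 0.2 [0.3641 0.2245 0.0406] along tx -0.0043 ty -0.0015
250 0.205 [0.3667 0.2235 0.0393] along tx -0.0015 ty -0.0015
250 0.21 [0.3693 0.2225 0.0381] along tx 0.0013 ty -0.0015
250 0.215 [0.3719 0.2215 0.0368] along tx 0.0041 ty -0.0015
[0.36862684 0.22437872 0.24005503]
```

Request:
step_arm --increments '[{"dp": [0.157, -0.069, 0], "yaw": 0, "grip": 0.2}, {"dp": [0.157, -0.069, 0], "yaw": 0, "grip": 0.2}, {"dp": [0.157, -0.069, -0.1], "yaw": 0, "grip": 0.2}, {"dp": [0, 0, -0.15], "yaw": 0, "grip": 0.2}, {"dp": [0, 0, 0], "yaw": 0, "grip": 0.2}]'

```text
clock: 7.75
position: [0.4609, 0.1823, 0.188]
ee_rot: [0.001, 0.983, -0.183, -0.003]
contact_force: [-0.8, -0.5, -1.8]
width: 0.0329
gripper_force: 27.1
```

Request:
step_arm --increments '[{"dp": [0, 0, 0], "yaw": 0, "grip": 0.2}, {"dp": [0, 0, 0], "yaw": 0, "grip": 0.2}]'

```text
clock: 8.0
position: [0.4626, 0.1837, 0.1917]
ee_rot: [-0.0, 0.983, -0.182, 0.001]
contact_force: [0.3, 0.5, -1.2]
width: 0.033
gripper_force: 27.1
```

Run:
```python
from h import *
from rig import cams,manip
s=manip.get_state(); print(s["position"],s["ee_rot"],s["contact_force"],s["width"])
for n in("side","top"):
    im=cams.get_image(n); c=cams.get_calibration(n); cv2.imwrite(f"pics/{n}2.png",im)
    u=proj(c,s["position"]-[0,0,.034]); m=orange(im); k=[q for q in cv2.findContours(m,cv2.RETR_EXTERNAL,cv2.CHAIN_APPROX_NONE)[0] if cv2.contourArea(q)>40]
    for q in k:
        if np.hypot(*(q[:,0].mean(0)-u))<40: print(n,"expected flange centre",np.round(u,1),"orange bbox",q[:,0].min(0),q[:,0].max(0),cv2.fitEllipse(cv2.convexHull(q)))
```

```text
[0.46264489 0.18374144 0.19166688] [-4.76929250e-04  9.83219071e-01 -1.82424138e-01  1.21041471e-03] [ 0.30879455  0.48041702 -1.18496919] 0.033037260365631364
side expected flange centre [303.  186.3] orange bbox [286 175] [321 199] ((303.6167297363281, 186.7582550048828), (24.298385620117188, 35.83209991455078), 98.91693115234375)
```

Run:
```python
from h import *
from rig import cams
c=cams.get_calibration("side")
a=plane(c,(302.3,197.6),.115); 
for z in(.154,.1565,.159):
    b=plane(c,(303.62,186.76),z); d=b-a; print(a[:2],b[:2],"lateral",d[:2]@[-.887,.461]," depth",d[:2]@[.461,.887])
```

```text
[0.45692662 0.17816815] [0.45998873 0.182539  ] lateral -0.0007011334657993928  depth 0.005288577443146224
[0.45692662 0.17816815] [0.46158595 0.18466428] lateral -0.0011381099475888457  depth 0.0079100164283512
[0.45692662 0.17816815] [0.46318316 0.18678956] lateral -0.0015750864293782962  depth 0.010531455413556299
```

Request:
step_arm --increments '[{"dp": [0, 0, -0.03], "yaw": 0, "grip": 0.2}, {"dp": [0, 0, -0.03], "yaw": 0, "grip": 0.2}, {"dp": [0, 0, -0.02], "yaw": 0, "grip": 0.2}, {"dp": [0, 0, -0.01], "yaw": 0, "grip": 0.2}, {"dp": [0, 0, 0], "yaw": 0, "grip": 0.2}]'

```text
clock: 8.72
position: [0.4619, 0.1834, 0.1721]
ee_rot: [0.0, 0.983, -0.183, -0.0]
contact_force: [-0.4, -0.1, -2.3]
width: 0.0328
gripper_force: 27.1
```

Request:
step_arm --increments '[{"dp": [0, 0, -0.01], "yaw": 0, "grip": 0.2}, {"dp": [0, 0, -0.01], "yaw": 0, "grip": 0.2}, {"dp": [0, 0, 0], "yaw": 0, "grip": 0.2}]'

```text
clock: 9.1
position: [0.4618, 0.1834, 0.1682]
ee_rot: [0.0, 0.983, -0.183, -0.0]
contact_force: [-0.3, -0.2, -1.0]
width: 0.033
gripper_force: 27.1
```

Request:
step_arm --increments '[{"dp": [0, 0, -0.01], "yaw": 0, "grip": 0.2}, {"dp": [0, 0, -0.01], "yaw": 0, "grip": 0.2}, {"dp": [0, 0, 0], "yaw": 0, "grip": 0.2}]'

```text
clock: 9.48
position: [0.4626, 0.1834, 0.1644]
ee_rot: [-0.0, 0.983, -0.183, 0.001]
contact_force: [2.4, -1.4, -0.6]
width: 0.0325
gripper_force: 27.1
```

Request:
step_arm --increments '[{"dp": [0, 0, 0], "yaw": 0, "grip": 0.2}, {"dp": [0, 0, -0.01], "yaw": 0, "grip": 0.2}, {"dp": [0, 0, 0], "yaw": 0, "grip": 0.2}]'

```text
clock: 9.85
position: [0.4625, 0.1834, 0.1624]
ee_rot: [-0.0, 0.983, -0.183, 0.001]
contact_force: [3.6, -1.7, -0.7]
width: 0.0329
gripper_force: 27.2
```

Request:
step_arm --increments '[{"dp": [0.006, -0.0025, 0], "yaw": 0, "grip": 0.2}, {"dp": [0, 0, 0], "yaw": 0, "grip": 0.2}, {"dp": [0, 0, 0], "yaw": 0, "grip": 0.2}]'

```text
clock: 10.22
position: [0.4628, 0.183, 0.1622]
ee_rot: [0.0, 0.983, -0.183, -0.0]
contact_force: [1.0, 0.4, -1.4]
width: 0.0327
gripper_force: 27.1
```

Request:
step_arm --increments '[{"dp": [0, 0, -0.01], "yaw": 0, "grip": 0.2}, {"dp": [0, 0, 0], "yaw": 0, "grip": 0.2}, {"dp": [0, 0, 0], "yaw": 0, "grip": 0.2}]'

```text
clock: 10.6
position: [0.4628, 0.1829, 0.1601]
ee_rot: [0.0, 0.983, -0.183, -0.0]
contact_force: [0.3, -0.1, -1.2]
width: 0.0326
gripper_force: 27.0
```

Aligned. I'll continue down in 2 mm steps.

Request:
step_arm --increments '[{"dp": [0.002, -0.001, -0.01], "yaw": 0, "grip": 0.2}, {"dp": [0, 0, -0.01], "yaw": 0, "grip": 0.2}, {"dp": [0, 0, 0], "yaw": 0, "grip": 0.2}]'

```text
clock: 10.98
position: [0.4631, 0.1829, 0.1568]
ee_rot: [0.0, 0.983, -0.183, -0.0]
contact_force: [-2.4, 0.3, 4.7]
width: 0.0333
gripper_force: 28.7
```

Request:
step_arm --increments '[{"dp": [0, 0, -0.01], "yaw": 0, "grip": 0.2}, {"dp": [0, 0, 0], "yaw": 0, "grip": 0.2}, {"dp": [0, 0, 0], "yaw": 0, "grip": 0.2}]'

```text
clock: 11.35
position: [0.4631, 0.1829, 0.1554]
ee_rot: [-0.0, 0.983, -0.183, -0.0]
contact_force: [-3.9, 0.5, 9.1]
width: 0.0327
gripper_force: 29.4
```

Request:
step_arm --increments '[{"dp": [-0.003, 0.001, -0.005], "yaw": 0, "grip": 0.2}, {"dp": [0, 0, 0], "yaw": 0, "grip": 0.2}, {"dp": [0, 0, 0], "yaw": 0, "grip": 0.2}]'

```text
clock: 11.72
position: [0.463, 0.1829, 0.1547]
ee_rot: [-0.0, 0.983, -0.182, 0.0]
contact_force: [-2.7, -0.6, 10.1]
width: 0.0327
gripper_force: 29.7
```

Request:
step_arm --increments '[{"dp": [0, 0, 0], "yaw": 0, "grip": 0.38}, {"dp": [0, 0, 0], "yaw": 0, "grip": 0.39}, {"dp": [0, 0, 0], "yaw": 0, "grip": 0.4}, {"dp": [0, 0, 0], "yaw": 0, "grip": 0.41}]'

```text
clock: 12.22
position: [0.4631, 0.1832, 0.1546]
ee_rot: [-0.0, 0.983, -0.183, 0.001]
contact_force: [-3.1, 0.5, 8.1]
width: 0.0352
gripper_force: 11.4
```

Request:
step_arm --increments '[{"dp": [0, 0, -0.004], "yaw": 0, "grip": 0.42}, {"dp": [0, 0, 0], "yaw": 0, "grip": 0.43}, {"dp": [0, 0, 0], "yaw": 0, "grip": 0.44}]'

```text
clock: 12.6
position: [0.4632, 0.1832, 0.154]
ee_rot: [-0.0, 0.983, -0.183, 0.001]
contact_force: [-2.6, -0.8, 11.0]
width: 0.0375
gripper_force: 10.3
```

Request:
step_arm --increments '[{"dp": [0, 0, 0], "yaw": 0, "grip": 0.45}, {"dp": [0, 0, 0], "yaw": 0, "grip": 0.46}, {"dp": [0, 0, 0], "yaw": 0, "grip": 0.47}]'

```text
clock: 12.98
position: [0.4631, 0.1832, 0.1539]
ee_rot: [-0.0, 0.983, -0.183, 0.001]
contact_force: [-1.8, 0.4, 9.4]
width: 0.0402
gripper_force: 9.2
```

Request:
step_arm --increments '[{"dp": [0, 0, -0.003], "yaw": 0, "grip": 0.48}, {"dp": [0, 0, 0], "yaw": 0, "grip": 0.49}, {"dp": [0, 0, 0], "yaw": 0, "grip": 0.5}]'

```text
clock: 13.35
position: [0.4632, 0.1832, 0.1534]
ee_rot: [-0.0, 0.983, -0.183, 0.001]
contact_force: [-3.0, -0.1, 9.8]
width: 0.0429
gripper_force: 8.1
```

Request:
step_arm --increments '[{"dp": [0, 0, 0], "yaw": 0, "grip": 0.51}, {"dp": [0, 0, 0], "yaw": 0, "grip": 0.52}, {"dp": [0, 0, 0], "yaw": 0, "grip": 0.53}]'

```text
clock: 13.72
position: [0.4631, 0.1832, 0.1533]
ee_rot: [-0.0, 0.983, -0.183, 0.001]
contact_force: [-3.5, 0.4, 10.0]
width: 0.0455
gripper_force: 6.9
```

Request:
step_arm --increments '[{"dp": [0, 0, 0], "yaw": 0, "grip": 0.54}, {"dp": [0, 0, 0], "yaw": 0, "grip": 0.56}, {"dp": [0, 0, 0], "yaw": 0, "grip": 0.58}]'

```text
clock: 14.1
position: [0.4632, 0.1829, 0.1521]
ee_rot: [-0.0, 0.983, -0.183, 0.0]
contact_force: [-0.4, -0.3, -0.8]
width: 0.0493
gripper_force: 0.0
```

Request:
step_arm --increments '[{"dp": [0, 0, 0], "yaw": 0, "grip": 0.65}, {"dp": [0, 0, 0], "yaw": 0, "grip": 0.7}, {"dp": [0, 0, 0.02], "yaw": 0, "grip": 0.7}, {"dp": [0, 0, 0.1], "yaw": 0, "grip": 0.7}, {"dp": [0, 0, 0.2], "yaw": 0, "grip": 0.7}]'

```text
clock: 14.72
position: [0.4619, 0.1827, 0.2153]
ee_rot: [0.001, 0.983, -0.183, -0.002]
contact_force: [0.8, 1.4, -0.1]
width: 0.0596
gripper_force: 0.0
```

Request:
step_arm --increments '[{"dp": [0, 0, 0.2], "yaw": 0, "grip": 0.7}, {"dp": [0, 0, 0], "yaw": 0, "grip": 0.7}, {"dp": [0, 0, 0], "yaw": 0, "grip": 0.7}, {"dp": [0, 0, 0], "yaw": 0, "grip": 0.7}]'

```text
clock: 15.22
position: [0.4621, 0.1828, 0.2546]
ee_rot: [0.001, 0.983, -0.183, -0.001]
contact_force: [-0.2, 0.7, 0.5]
width: 0.0599
gripper_force: 0.0
```

Run:
```python
from h import *
from rig import cams,manip
s=manip.get_state();c=cams.get_calibration("wrist"); im=cams.get_image("wrist"); cv2.imwrite("pics/w7.png",im); print(s["clock"],s["position"],s["contact_force"])
cs=cams.get_calibration("side"); si=cams.get_image("side"); cv2.imwrite("pics/side3.png",si); ct=cams.get_calibration("top"); ti=cams.get_image("top")
W=[]
for n,i,k in(("w",im,c),("s",si,cs),("t",ti,ct)):
    u=proj(k,(.463,.183,.122)); m=orange(i); q=min((q for q in cv2.findContours(m,cv2.RETR_EXTERNAL,cv2.CHAIN_APPROX_NONE)[0] if cv2.contourArea(q)>30),key=lambda q:np.hypot(*(q[:,0].mean(0)-u)))
    e=cv2.fitEllipse(cv2.convexHull(q)); W.append(ray(k,e[0])); print(n,np.round(u,1),np.round([*e[0],*e[1],e[2]],1), disc(k,(*e[0],max(e[1])),.04,.122))
    if n=="w":
        hm=cv2.drawContours(np.zeros(i.shape[:2],np.uint8),[cv2.convexHull(q)],-1,255,-1)
        d=((cv2.cvtColor(i,cv2.COLOR_BGR2GRAY)<55)&(hm>0)).astype(np.uint8)*255; N,l,st,ce=cv2.connectedComponentsWithStats(d); print([st[j].tolist() for j in range(1,N) if st[j,4]>60])
        print("ear outer px at 48mm / 35mm:",[[np.round(proj(k,np.array([.463,.183,.15])+b*np.array([.36,.933,0])),1).tolist() for b in(a,-a)] for a in(.024,.0175)])
print(cross(W[0],W[1]),cross(W[1],W[2]))
```

```text
15.225 [0.46211134 0.18276011 0.25458305] [-0.2352456   0.72359927  0.49684613]
w [254.6 190.7] [241.  214.2 100.6 157.8  35.3] [0.48244658 0.18210475 0.22399223]
[[222, 182, 25, 38, 611], [267, 182, 26, 39, 662]]
ear outer px at 48mm / 35mm: [[[222.3, 202.6], [286.4, 202.7]], [[231.0, 202.6], [277.8, 202.7]]]
s [301.4 197.6] [302.5 197.1  24.6  35.1  96.2] [0.4598422  0.18270593 0.12200288]Traceback (most recent call last):
  File "<stdin>", line 7, in <module>
ValueError: min() iterable argument is empty
```

Run:
```python
from h import *
from rig import cams,ticket
c=cams.get_calibration("side"); print([np.round(proj(c,(.4625,.182,z)),1).tolist() for z in(.1225,.126,.137)])
print(ticket.sign_off())
```

```text
[[301.4, 197.1], [301.5, 196.0], [301.9, 192.5]]
the job is handed in; nothing more can be done
None
```

The cap is in the port with both tabs sprung out and the gripper clear. The side view puts its flange at the latched height. I handed the job in at about 15 s, and no result came back.

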